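Fit the stage plate of a stereo microscope base

ROBOT

A 6-joint arm with a two-finger parallel gripper is mounted at the origin on the work surface. World frame = base frame: x ahead of the robot, y to its left, z up, the work surface at z = 0. Lengths are in mm, angles in rad, forces in N, time in s.
With the tool pointing down it reaches from about 350 to 725 mm from the base axis. Payload 6 kg.
Tool frame: the origin (TCP) lies midway between the tips of the shut fingers; the grasp point (between the pads) lies 19 mm behind it; y points along the fingers, x is the direction in which the jaws open and shut, and the axes are right-handed (so a half turn about y gives the same grasp; the last joint's range is limited). The gripper opens to 85 mm and grips with 20 to 120 N. Pads are 22 mm wide; open, the fingers measure 114 mm over their backs; the gripper's body (76 mm by 85 mm) begins 54 mm behind the grasp point. The pads swing forward as they close: fully open they stand 13 mm farther back than shut.
Start: joints at [-0.933, 0.04, 0.085, 0, -1.615, -0.334], TCP at [179.498, -572.498, 231.261] pointing down, gripper open.
Joint ranges: [-2.56, 2.56], [-1.29, 2.01], [-1.08, 1.49], [-3.29, 1.98], [-2.81, -0.18], [-2.99, 2.99]. Speed limits (rad/s): [2.57, 2.57, 3.01, 3.14, 3.14, 3.14].

INTERFACE

Orientations are given as a rotation vector (axis times angle).
In Python, from workcell import robot gives the robot as it stands. The module is installed in compiled form; this text tells all that it offers.
- The arm moves only by the tool move_arm, never from a script. Its arguments are lists of equal length, an entry for each row: "hand": the closure, from -1 (fully open) to 1 (shut), so that 0 is half open; "linear": the shift along the tool's x, y, z in units of 10 cm (1.0 is 10 cm), a list of three; "turn": the turn about the tool's y in units of pi rad (1.0 is pi rad). A call has 1 to 5 rows; each row is the pose to reach, as a shift and turn from the pose commanded when the call began, along the tool's axes at that moment, turning the shorter way round; what a row does not reach only later rows make up. A row lasts 1/10 s, in which the tool goes at most 50 mm and 8.59 degrees, less where a joint would pass 70% of its speed; a pose out of reach is approached as far as the arm can. A call with a number of a shift or a turn outside -1 to 1 is refused whole. A call with a gripper value outside its range is refused whole. The fingers move at their own pace and stop on an object; "squeeze" is the grip in N (left out, the last holds). Time passes only in rows, so rows that repeat a pose let the fingers close. It gives the time, the measured TCP pose, the force and the opening at its end, in the units of the state.
- robot.get_obs(): the state, without advancing time (a new reading comes with each control period).
- robot.snapshot(name): name is "side" or "top" or "wrist"; returns a dict with "frame" (480x640x3 uint8, blue, green, red), "z_map" (480x640 float32, mm along the optical axis (not along the pixel's ray), 0 where there is no reading), "camera_matrix" (3x3 intrinsics, pixels), "rvec" (rotation vector, rad) and "tvec" (3), from world to camera coordinates, as OpenCV has them. Camera axes: x right, y down, z forward; pixel columns grow to the right and rows downward; lengths in mm; the calibration is good to about 2 mm. A picture is of the moment at which its call begins.
- robot.sign_off(): hands the job in, once; it reports no verdict.
The state is a dict: "time": time; "q": joint angles; "qd": joint speeds; "effort": joint torques, N m; "ee_pos": TCP position; "eef_rot": TCP orientation; "ft_force": force on the tool from outside, world axes, zero at the start; "wrist_torque": the same for the moment, N m; "finger_gap": finger opening in mm.
Only numpy, scipy, OpenCV 4.12 (cv2) and the standard library are available. Lean on these libraries where they do the work, as an engineer would, in place of code of your own. Each camera call takes 0.05 s, during which the arm holds its last target. There are 200 camera calls.

TASK

With the fingertips only, push the loose black stage plate across the top of the white microscope base until it drops into the round recess and lies flat at the bottom of it. Then push the steel stage clip by its stud, round over the plate as far as its stop, and move clear. Do not pick anything up, do not push the plate off the base, and leave the eyepiece, the bottle and the dish where they stand.

Things in the scene. Friction and masses are not known exactly. Their poses are not given: they have to be found in the camera images.
- base: Fixed white enamelled block, 200 mm (x) by 310 mm (y) by 40 mm high; origin at the centre of its underside on the bench, z up; its flat top (the deck) is 40 mm above the origin. The round recess is in the middle of the deck. At its back corner, (100, 115) mm from the centre, stands the fixed empty pillar socket, a white collar 44 mm in diameter that rises 25 mm above the deck. It may stand turned on the bench by up to 0.4 rad.
- recess (a point): Centre of the recess's mouth, level with the deck. The recess is a blind round hole 64 mm in diameter and 6 mm deep with a 1 mm chamfer and a dark steel floor; its axes are those of the base. Pushed a little off line the plate can hang tilted with one edge on the rim; a light push or press on that high edge towards the middle lets it drop.
- plate: Loose black plastic disc, 60 mm in diameter and 6 mm thick, about 30 g; origin at the centre of its underside, z up along its axis (its yaw means nothing). It starts lying on the deck to the left or to the right of the recess (base +y or -y side), centre 85 to 122 mm from the recess's centre. In the recess its top is flush with the deck and its underside 6 mm below the deck.
- clip_pivot (a point): Point on the deck on the clip's upright pivot axis, 58 mm from the recess's centre along the base's +x; its axes are those of the base.
- clip_stud (a point): Centre of the top of the clip's upright round stud, 10 mm in diameter, top 22 mm above the clip's foot level (the deck), reaching down to the blade; the stud stands 40 mm from the pivot axis. The blade is a steel strip 12 mm wide and 3 mm thick from the pivot to 5 mm beyond the stud, with 3 mm of air between it and the deck, so that it passes over the seated plate. A hub 18 mm in diameter and 10 mm high stands on the pivot.
- clip (a joint): Angle of the clip about its upright pivot, rad. At 0 the blade and stud point from the pivot to the base's +y side, leaning 0.35 rad towards base +x (direction (0.34, 0.94) in the base's x, y); it grows counter-clockwise seen from above; at 1.92, the stop, the blade points along base -x over the middle of the recess. It starts between 0 and 0.4, clear of the plate. Light friction holds it where it is left: under 2 N at the stud moves it.
- eyepiece: Loose black eyepiece standing on the deck on the other side of the recess from the plate, 30 mm in diameter and 35 mm high; origin at the centre of its underside. Leave it.
- bottle: Small amber jar with a black cap standing on the bench beside the base's +y side, 48 mm in diameter and 75 mm high; origin at the centre of its underside. Leave it.
- dish: Open glass dish on the bench beyond the base's +x side, 60 mm in diameter and 14 mm high; origin at the centre of its underside. Leave it.
Not all that is in view belongs to the job. There is more than one size of the plate; the job needs the middle-sized.

How it is judged (in metres and radians):
On the way, in this order (a step that is already met when the one before it is completed fails the run):
1. the plate lies flat in the recess while the clip is still swung out of the way (z of plate in the frame of base below 0.0355 m and horizontal distance between plate and recess below 0.004 m and angle between plate's own z axis and vertical below 0.04 rad and value of joint clip below 1 rad), for 0.2 s.
2. the clip is swung over the plate to its stop (value of joint clip above 1.75 rad), for 0.2 s.
At the end, for the whole second after the job is handed in: The plate lies flat (within 0.04 rad) at the bottom of the recess (underside less than 1.5 mm above the recess floor, within 4 mm of centre) and at rest; the clip is within 0.17 rad of its stop over the plate (joint above 1.75 rad); eyepiece, bottle and dish are within 15 mm of where they stood (z of plate in the frame of base between 0.0315 and 0.0355 m and horizontal distance between plate and recess below 0.004 m and angle between plate's own z axis and vertical below 0.04 rad and linear speed of plate below 0.02 m/s and value of joint clip above 1.75 rad and distance of each of eyepiece, bottle, dish from where it was at the start of the episode below 0.015 m); the robot touches nothing.
It fails at once if the plate is lifted more than 10 mm above the deck (z of plate in the frame of base above 0.05 m).
It fails at once if the plate is pushed off the base (z of plate in the frame of base below 0.028 m).
It fails at once if the eyepiece, the bottle or the dish is moved by more than 15 mm or tipped over (distance of any of eyepiece, bottle, dish from where it was at the start of the episode above 0.015 m or angle between any of eyepiece, bottle, dish's own z axis and vertical above 0.5 rad).
It also fails if it takes over 45 s, if anything falls off the work surface, if the arm or the gripper's body presses on something with over 40 N, if the wrist force passes 120 N, or if a joint passes its speed limit or range.

## Working session

There is one attempt and no reset: what is moved stays moved. The work goes in short steps, Python scripts to look and compute and a tool call to move; the robot and the scene stay as the last step left them, time stands still between calls to the robot, and variables do not carry over. Pictures are saved under pics/ and viewed, about 8 in all and at most 12, crops included, and the job is handed in when it is done.

Besides the shell and the picture viewer there is one more tool, called after "Call:" in YAML: its name, and indented under it one key for each argument. move_arm: Moves the arm, as the interface text tells. Its arguments: {"type":"object","properties":{"hand":{"type":"array"},"linear":{"type":"array"},"turn":{"type":"array"},"squeeze":{"type":"number"}},"required":["hand","linear","turn"]}

```bash
mkdir -p pics
cat > h.py <<'E'
import numpy as np, cv2
from scipy.spatial.transform import Rotation as R
from workcell import robot
def snap(cam,name=None):
    s=robot.snapshot(cam)
    if name: cv2.imwrite(f'pics/{name}.png',s['frame'])
    np.savez(f'/tmp/{cam}.npz',**s)
    return s
def load(cam): return dict(np.load(f'/tmp/{cam}.npz'))
def world(s):
    K=s['camera_matrix'];Z=s['z_map'];v,u=np.mgrid[:480,:640]
    P=np.stack([(u-K[0,2])/K[0,0]*Z,(v-K[1,2])/K[1,1]*Z,Z],-1)
    Rm=R.from_rotvec(np.ravel(s['rvec'])).as_matrix()
    W=(P-np.ravel(s['tvec']))@Rm
    W[Z<=0]=np.nan
    return W
E
python3 - <<'E'
from h import *
np.set_printoptions(suppress=True,precision=3)
s=snap('top','top0'); snap('side','side0')
o=robot.get_obs(); print(o['time'],o['ee_pos'],R.from_rotvec(o['eef_rot']).as_matrix(),o['finger_gap'],o['ft_force'])
W=world(s); print(W[::60,::80].round(0).tolist())
print(s['camera_matrix'],s['rvec'],s['tvec'])
E
```

```text
0.1 [ 179.473 -572.213  230.355] [[-0.299 -0.001 -0.954]
 [ 0.954  0.002 -0.299]
 [ 0.002 -1.     0.   ]] 85.29531495520982 [-0.829 -0.125 -0.27 ]
[[[1818.0, 1427.0, -747.0], [1810.0, 1102.0, -753.0], [1789.0, 769.0, -741.0], [1344.0, 343.0, -208.0], [1769.0, 123.0, -747.0], [1763.0, -201.0, -755.0], [1743.0, -519.0, -745.0], [1735.0, -840.0, -750.0]], [[1552.0, 1403.0, -754.0], [1538.0, 1080.0, -751.0], [1525.0, 761.0, -748.0], [1166.0, 342.0, -210.0], [1503.0, 130.0, -748.0], [1490.0, -183.0, -746.0], [1481.0, -496.0, -750.0], [1472.0, -807.0, -752.0]], [[911.0, 805.0, -3.0], [905.0, 636.0, -2.0], [898.0, 467.0, 1.0], [893.0, 301.0, 0.0], [887.0, 135.0, 1.0], [882.0, -30.0, -0.0], [875.0, -194.0, 2.0], [870.0, -358.0, 0.0]], [[779.0, 790.0, -2.0], [769.0, 619.0, 10.0], [768.0, 462.0, -1.0], [762.0, 299.0, 1.0], [755.0, 138.0, 8.0], [752.0, -23.0, 0.0], [747.0, -182.0, 1.0], [742.0, -341.0, 1.0]], [[637.0, 723.0, 72.0], [648.0, 616.0, 0.0], [644.0, 457.0, -1.0], [638.0, 298.0, 3.0], [634.0, 141.0, 1.0], [621.0, -8.0, 42.0], [624.0, -169.0, 5.0], [620.0, -325.0, 3.0]], [[533.0, 750.0, 17.0], [529.0, 601.0, 11.0], [526.0, 451.0, 2.0], [521.0, 297.0, 4.0], [514.0, 144.0, 40.0], [511.0, -2.0, 36.0], [506.0, -147.0, 39.0], [504.0, -312.0, -0.0]], [[422.0, 751.0, -1.0], [418.0, 598.0, 1.0], [414.0, 447.0, 2.0], [410.0, 297.0, 2.0], [406.0, 148.0, 3.0], [402.0, -1.0, 3.0], [401.0, -136.0, 42.0], [394.0, -297.0, 1.0]], [[314.0, 739.0, -0.0], [310.0, 592.0, -2.0], [307.0, 443.0, 0.0], [304.0, 296.0, 2.0], [300.0, 150.0, -0.0], [296.0, 5.0, 2.0], [292.0, -140.0, 1.0], [289.0, -285.0, -0.0]]]
[[458.539   0.    321.517]
 [  0.    458.539 241.153]
 [  0.      0.      1.   ]] [ 2.085 -2.146  0.194] [155.817 615.68  777.7  ]
```

View pics/top0.png

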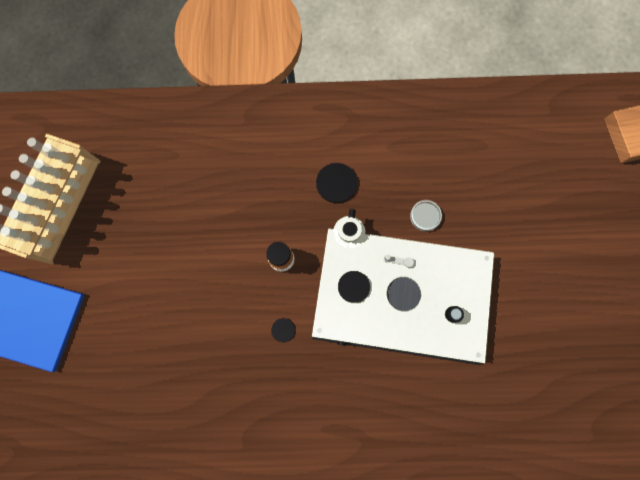

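The top view shows the base at the centre right. The plate is at (354,287), the recess at (404,294), the clip hub at about (411,263) with its stud at about (390,259), and the eyepiece at (456,314). The bottle is at (280,256), the dish at (427,215) and the socket at (350,229). Discs at (337,183) and (284,330) are decoys.

```bash
cat >> h.py <<'E'
def ray(s,uv,z):
    K=s['camera_matrix'];Rm=R.from_rotvec(np.ravel(s['rvec'])).as_matrix();t=np.ravel(s['tvec'])
    uv=np.atleast_2d(uv).astype(float)
    d=np.c_[(uv-K[[0,1],[2,2]])/K[[0,1],[0,1]],np.ones(len(uv))]@Rm
    C=-Rm.T@t
    return C+d*((z-C[2])/d[:,2])[:,None]
def circ(p):
    A=np.c_[2*p[:,:2],np.ones(len(p))];x=np.linalg.lstsq(A,(p[:,:2]**2).sum(1),rcond=None)[0]
    return x[:2],np.sqrt(x[2]+x[0]**2+x[1]**2)
E
python3 - <<'E'
from h import *
np.set_printoptions(suppress=True,precision=2)
s=load('top');f=s['frame'];g=cv2.cvtColor(f,cv2.COLOR_BGR2GRAY)
x0,x1,y0,y1=300,510,200,370
big=cv2.resize(g[y0:y1,x0:x1],None,fx=8,fy=8,interpolation=cv2.INTER_CUBIC)
def tb(c): return (c+0.5)/8-0.5+[x0,y0]
m=(big<140).astype(np.uint8)
cs,_=cv2.findContours(m,cv2.RETR_LIST,cv2.CHAIN_APPROX_NONE)
for c in cs:
    a=cv2.contourArea(c)
    if a<64*20: continue
    p=tb(c[:,0].astype(float)); 
    c0,r=circ(ray(s,p,40)); print('dark',a/64,p.mean(0),'z40',c0,r,'z46',circ(ray(s,p,46)))
m=(big>150).astype(np.uint8);cs,_=cv2.findContours(m,cv2.RETR_EXTERNAL,cv2.CHAIN_APPROX_NONE)
c=max(cs,key=cv2.contourArea);rc=cv2.minAreaRect(c);b=tb(cv2.boxPoints(rc))
B=ray(s,b,40);print('box',b,B,np.linalg.norm(np.diff(B[[0,1,2]],axis=0),axis=1))
v=f[y0:y1,x0:x1];cv2.imwrite('pics/crop.png',cv2.resize(v[:150,:],None,fx=3.8,fy=3.8,interpolation=cv2.INTER_CUBIC))
E
```

```text
dark 79.4375 [455.8  313.62] z40 [ 483.02 -101.06] 9.04076892163647 z46 (array([482.86, -99.4 ]), np.float64(8.976425587469826))
dark 283.78125 [457.02 315.89] z40 [ 480.67 -100.23] 17.688162249253573 z46 (array([480.52, -98.57]), np.float64(17.562275242922748))
dark 896.5234375 [403.28 293.65] z40 [521.99  -8.48] 30.80729680834267 z46 (array([521.54,  -7.48]), np.float64(30.588040657601532))
dark 834.5859375 [354.1  286.58] z40 [537.42  80.95] 29.91847969063324 z46 (array([536.86,  81.31]), np.float64(29.70554926917226))
dark 162.6875 [349.56 228.55] z40 [646.51  84.87] 13.7023562921221 z46 (array([645.18,  85.21]), np.float64(13.604836346909643))
dark 19267.6640625 [400.99 290.41] z40 [523.41  -9.22] 148.30542080501678 z46 (array([522.95,  -8.21]), np.float64(147.24992814357802))
dark 34922.71875 [406.56 277.78] z40 [540.13  -9.68] 196.07783001767845 z46 (array([539.56,  -8.67]), np.float64(194.6823401595472))
box [[310.88 336.28]
 [329.79 213.09]
 [503.33 239.74]
 [484.41 362.93]] [[ 449.96  162.23   40.  ]
 [ 677.58  121.13   40.  ]
 [ 616.45 -200.74   40.  ]
 [ 395.31 -144.46   40.  ]] [231.3  327.63]
```

View pics/crop.png

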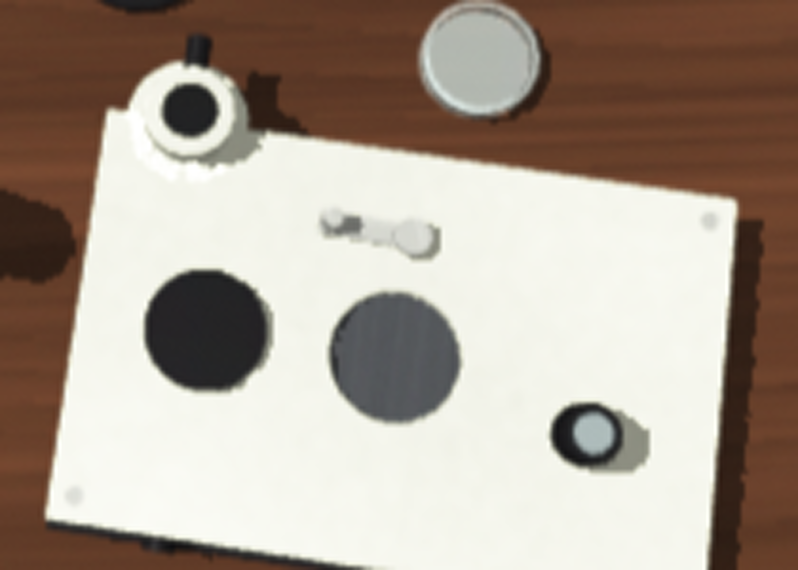

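View pics/side0.png

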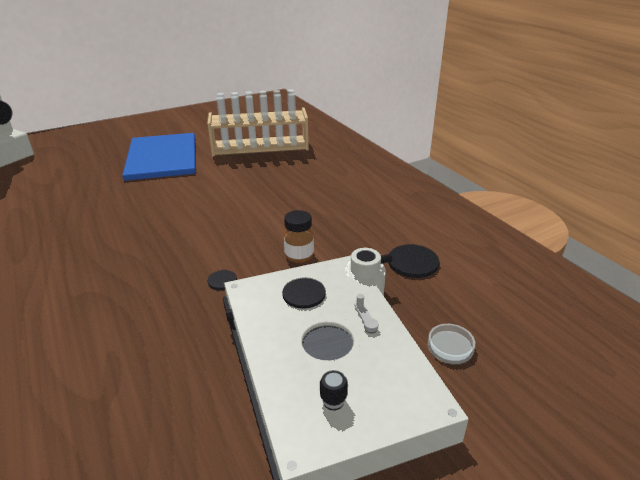

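The crop and side views agree. The plate (middle-sized) is on the +y side and the clip points to about +y. The fingers can cradle the plate and push it along the line to the recess.

Run:
```python
from h import *
np.set_printoptions(suppress=True,precision=2)
s=load('top');W=world(s);o=np.array([300,200])
px=lambda c:(np.array(c)+.5)/3.8-.5+o
A=ray(s,px([[106,108],[737,200],[46,520]]),40)
print(A,np.linalg.norm(A[0]-A[1]),np.linalg.norm(A[0]-A[2]))
e=A[0]-A[1];yaw=np.arctan2(-e[0],e[1]);e2=A[0]-A[2];print('yaw',yaw,np.arctan2(e2[1],e2[0]))
yaw=(yaw*3+np.arctan2(e2[1],e2[0])*2)/5
Rz=np.array([[np.cos(yaw),-np.sin(yaw)],[np.sin(yaw),np.cos(yaw)]])
rec=((A[1]+A[2])/2)[:2];print('yaw',yaw,'rec from corners',rec)
# recess mouth edge by higher threshold
g=cv2.cvtColor(s['frame'],cv2.COLOR_BGR2GRAY)
for T in(160,185):
  big=cv2.resize(g[265:325,375:435],None,fx=8,fy=8,interpolation=cv2.INTER_CUBIC)
  cs,_=cv2.findContours((big<T).astype(np.uint8),cv2.RETR_EXTERNAL,cv2.CHAIN_APPROX_NONE)
  c=max(cs,key=cv2.contourArea)[:,0];p=(c+.5)/8-.5+[375,265];print('rec',circ(ray(s,p,40)))
R0=np.array([522.3,-8.3])
for n,c,z in[('stud',[331,220],62),('hub',[416,236],50),('socket',[190,108],65),('plate',None,46),('eye',[593,432],75)]:
    P=np.array([536.9,81.3]) if c is None else ray(s,px(c),z)[0,:2]
    print(n,P,'base',Rz.T@(P-R0))
bt=ray(s,[[280,250]],75)[0,:2];print('bottle',bt,Rz.T@(bt-R0))
m=(W[...,2]>28)&(W[...,2]<52)&(abs(W[...,0]-522)<100)&(abs(W[...,1]+8)<140);print('deck z',np.nanmedian(W[m][:,2]))
print(W[276:300:6,345:365:6,2])
```

```text
[[ 648.67  126.29   40.  ]
 [ 593.36 -180.32   40.  ]
 [ 449.58  160.69   40.  ]] 311.5586429092669 202.04161778250338
yaw -0.1784765813789783 -0.1710898487736417
yaw -0.17552188833684365 rec from corners [521.47  -9.81]
rec (array([521.98,  -8.52]), np.float64(31.187716961887833))
rec (array([521.98,  -8.57]), np.float64(31.6647828035131))
stud [585.91  21.05] base [57.5  40.01]
hub [578.77 -21.01] base [57.82 -2.65]
socket [641.83  86.12] base [101.21 113.84]
plate [536.9  81.3] base [-1.27 90.77]
eye [482.52 -91.27] base [-24.68 -88.64]
bottle [603.12 212.82] [ 40.97 231.83]
deck z 41.133688799022885
[[46.34 47.25 49.64 48.65]
 [43.77 49.33 47.5  47.26]
 [45.24 45.25 45.77 45.03]
 [48.26 44.82 43.34 46.9 ]]
```

The measurements fit the given sizes: the base comes out at 202 × 312 mm, the stud at (57.5, 40) and the socket at (101, 114) in base coordinates. Next I move across at height.

Call:
move_arm:
  hand: [0.1,0.1,0.1]
  linear:
    - [1,0,-1]
    - [1,0,-1]
    - [1,0,-1]
  turn: [0,0,0]

```text
time: 0.4
ee_pos: [245.4, -445.4, 230.5]
eef_rot: [-1.049, -1.429, 1.428]
ft_force: [0.8, -0.9, 1.0]
finger_gap: 44.2
```

Call:
move_arm:
  hand: [0.1,0.1,0.1]
  linear:
    - [1,0,-1]
    - [1,0,-1]
    - [1,0,-1]
  turn: [0,0,0]

```text
time: 0.7
ee_pos: [311.0, -319.7, 231.0]
eef_rot: [-1.05, -1.43, 1.429]
ft_force: [0.8, -0.1, 0.9]
finger_gap: 38.7
```

Call:
move_arm:
  hand: [0.1,0.1,0.1]
  linear:
    - [1,0,-1]
    - [1,0,-1]
    - [1,0,-1]
  turn: [0,0,0]

```text
time: 1.0
ee_pos: [376.5, -194.2, 231.2]
eef_rot: [-1.049, -1.431, 1.429]
ft_force: [1.1, -0.1, 0.4]
finger_gap: 38.5
```

Call:
move_arm:
  hand: [0.1,0.1,0.1]
  linear:
    - [1,0,-1]
    - [1,0,-1]
    - [1,0,-1]
  turn: [0,0,0]

```text
time: 1.3
ee_pos: [442.0, -68.7, 231.1]
eef_rot: [-1.049, -1.431, 1.43]
ft_force: [1.4, -0.4, -0.3]
finger_gap: 38.7
```

Call:
move_arm:
  hand: [0.1,0.1,0.1]
  linear:
    - [1,0,-1]
    - [1,0,-1]
    - [1,0,-1]
  turn: [0,0,0]

```text
time: 1.6
ee_pos: [507.5, 56.7, 230.8]
eef_rot: [-1.049, -1.43, 1.43]
ft_force: [-0.5, -1.3, 1.0]
finger_gap: 38.4
```

Call:
move_arm:
  hand: [0.1,0.1,0.1,0.1,0.1]
  linear:
    - [0.6,0,-0.6]
    - [0.6,0,-0.6]
    - [0.6,0,-0.6]
    - [0.6,0,-0.6]
    - [0.6,0,-0.6]
  turn: [-0.2,-0.2,-0.2,-0.2,-0.2]

```text
time: 2.1
ee_pos: [546.2, 129.7, 230.6]
eef_rot: [-0.61, -1.856, 1.857]
ft_force: [-0.5, -0.4, 0.6]
finger_gap: 38.5
```

Call:
move_arm:
  hand: [0.1,0.1,0.1,0.1,0.1]
  linear:
    - [0,0,0]
    - [0,0,0]
    - [0,0,0]
    - [0,0,0]
    - [0,0,0]
  turn: [-0.147,-0.147,-0.147,-0.147,-0.147]

```text
time: 2.6
ee_pos: [546.2, 129.2, 231.2]
eef_rot: [-0.194, -2.126, 2.126]
ft_force: [0.7, -0.2, -0.5]
finger_gap: 38.2
```

```bash
cat >> h.py <<'E'
np.set_printoptions(suppress=True,precision=3)
REC=np.array([522,-8.7]);YAW=-0.177
RB=np.array([[np.cos(YAW),-np.sin(YAW)],[np.sin(YAW),np.cos(YAW)]])
def st():
    o=robot.get_obs();M=R.from_rotvec(o['eef_rot']).as_matrix()
    print('t',o['time'],'pos',o['ee_pos'],'base',RB.T@(o['ee_pos'][:2]-REC),'gap',o['finger_gap'],'f',o['ft_force'])
    print('toolx ang-base',np.degrees(np.arctan2(M[1,0],M[0,0])-YAW),'y',M[:,1]);return o,M
def shift(M,o,bxy,z):
    p=np.r_[REC+RB@bxy,z]; return M.T@(p-o['ee_pos'])/100
E
python3 - <<'E'
from h import *
o,M=st();print(shift(M,o,[0,140],120))
s=snap('wrist','wrist1')
K=s['camera_matrix'];print(K[0],s['tvec'])
E
```

```text
t 2.6 pos [546.237 129.182 231.226] base [ -0.419 139.996] gap 38.168112747341276 f [ 0.71  -0.189 -0.462]
toolx ang-base 179.70278108738336 y [-0.  0. -1.]
[-0.004  1.112 -0.   ]
[417.337   0.    317.769] [ 513.783 -253.836  317.63 ]
```

View pics/wrist1.png

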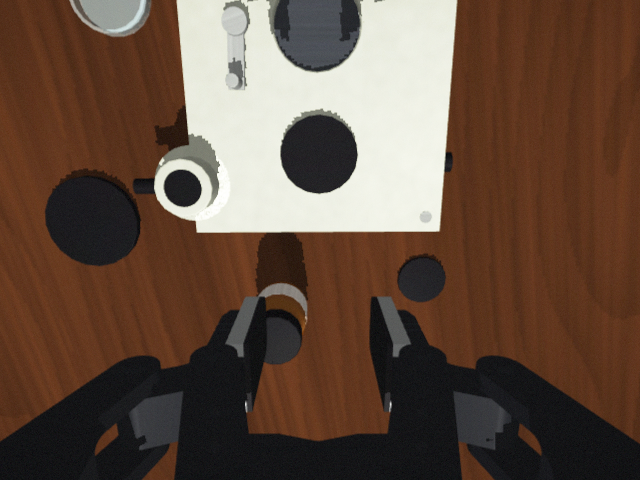

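The wrist view shows the plate at (319,153), centred between the fingers. The base edge is level in the image, so the yaw is right, and the bottle at (280,320) is well behind. I now descend and feel for the deck.

Call:
move_arm:
  hand: [0.1,0.1,0.1]
  linear:
    - [0,0.93,0]
    - [0,0.93,0]
    - [0,0.93,0]
  turn: [0,0,0]

```text
time: 2.95
ee_pos: [542.8, 128.2, 131.1]
eef_rot: [-0.18, -2.117, 2.127]
ft_force: [-1.2, 0.5, -0.8]
finger_gap: 38.5
```

Call:
move_arm:
  hand: [0.1,0.1,0.1,0.1,0.1]
  linear:
    - [0,0.45,0]
    - [0,0.8,0]
    - [0,0.92,0]
    - [0,0.92,0]
    - [0,0.92,0]
  turn: [0,0,0,0,0]

```text
time: 3.45
ee_pos: [547.9, 129.9, 49.4]
eef_rot: [-0.193, -2.132, 2.129]
ft_force: [0.1, -0.5, 0.9]
finger_gap: 38.5
```

Call:
move_arm:
  hand: [0.1,0.1,0.1]
  linear:
    - [0,0.02,0]
    - [0,0.02,0]
    - [0,0.02,0]
  turn: [0,0,0]

```text
time: 3.75
ee_pos: [546.8, 129.6, 45.3]
eef_rot: [-0.19, -2.13, 2.128]
ft_force: [0.2, -0.4, -0.1]
finger_gap: 38.4
```

Call:
move_arm:
  hand: [0.1,0.1,0.1]
  linear:
    - [0,0.02,0]
    - [0,0.02,0]
    - [0,0.02,0]
  turn: [0,0,0]

```text
time: 4.05
ee_pos: [546.3, 129.3, 42.2]
eef_rot: [-0.189, -2.129, 2.129]
ft_force: [-0.1, 0.0, 0.8]
finger_gap: 38.2
```

Call:
move_arm:
  hand: [0.1,0.1,0.1]
  linear:
    - [0,0.02,0]
    - [0,0.02,0]
    - [0,0.02,0]
  turn: [0,0,0]

```text
time: 4.35
ee_pos: [546.3, 129.4, 40.2]
eef_rot: [-0.188, -2.129, 2.129]
ft_force: [0.9, -0.8, -0.4]
finger_gap: 38.2
```

Call:
move_arm:
  hand: [0.1,0.1,0.1]
  linear:
    - [0,0.01,0]
    - [0,0.01,0]
    - [0,0.01,0]
  turn: [0,0,0]

```text
time: 4.65
ee_pos: [546.3, 129.4, 39.3]
eef_rot: [-0.189, -2.129, 2.129]
ft_force: [-0.6, 0.3, -0.4]
finger_gap: 38.8
```

Run:
```python
from h import *
st()
s=snap('side')
f=s['frame'][190:310,200:400];cv2.imwrite('pics/side2.png',cv2.resize(f,None,fx=4,fy=4,interpolation=cv2.INTER_CUBIC))
```

```text
t 4.65 pos [546.316 129.398  39.28 ] base [ -0.379 140.222] gap 38.78209112188132 f [-0.637  0.25  -0.425]
toolx ang-base 180.0068538621025 y [-0.  0. -1.]
```

View pics/side2.png

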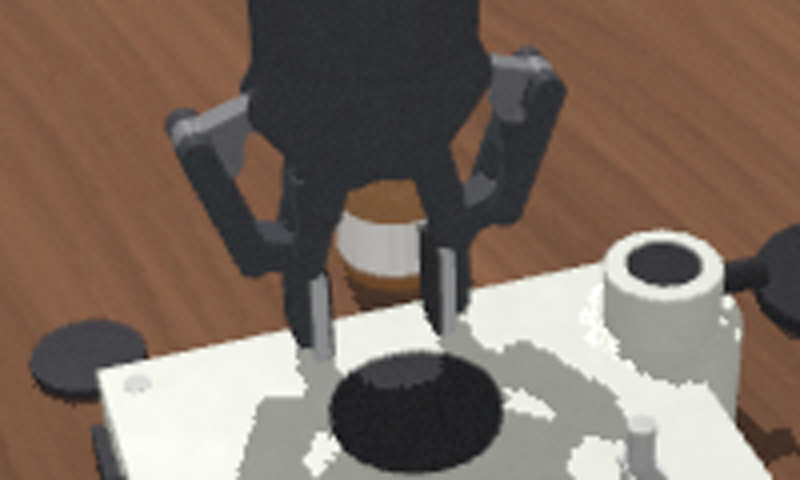

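The side crop shows both tips just above the deck behind the plate, clear of the socket at (660,300). I go on feeling downwards.

Call:
move_arm:
  hand: [0.1,0.1,0.1]
  linear:
    - [0,0.01,0]
    - [0,0.01,0]
    - [0,0.01,0]
  turn: [0,0,0]

```text
time: 5.0
ee_pos: [546.5, 129.4, 38.9]
eef_rot: [-0.189, -2.129, 2.129]
ft_force: [-1.9, 0.0, 4.6]
finger_gap: 38.1
```

Call:
move_arm:
  hand: [0.1,0.1,0.1]
  linear:
    - [0,0.01,0]
    - [0,0.01,0]
    - [0,0.01,0]
  turn: [0,0,0]

```text
time: 5.3
ee_pos: [546.5, 129.4, 38.8]
eef_rot: [-0.189, -2.129, 2.129]
ft_force: [-4.0, -0.2, 9.6]
finger_gap: 38.5
```

Call:
move_arm:
  hand: [0.1,0.1,0.1,0.1,0.1]
  linear:
    - [0,-0.028,0]
    - [-0.004,-0.028,0.08]
    - [-0.004,-0.028,0.16]
    - [-0.004,-0.028,0.26]
    - [-0.004,-0.028,0.36]
  turn: [0,0,0,0,0]

```text
time: 5.8
ee_pos: [540.0, 92.8, 39.7]
eef_rot: [-0.189, -2.128, 2.129]
ft_force: [1.2, 0.4, -0.7]
finger_gap: 38.2
```

Call:
move_arm:
  hand: [0.1,0.1,0.1,0.1,0.1]
  linear:
    - [0,0,0.1]
    - [0,0,0.2]
    - [0,0,0.3]
    - [0,0,0.35]
    - [0,0,0.35]
  turn: [0,0,0,0,0]

```text
time: 6.3
ee_pos: [534.2, 58.8, 40.2]
eef_rot: [-0.19, -2.129, 2.128]
ft_force: [-0.4, 0.3, -1.0]
finger_gap: 38.4
```

Run:
```python
from h import *
st(); snap('wrist','wrist3')
```

```text
t 6.3 pos [534.172  58.761  40.192] base [ 0.103 68.55 ] gap 38.42692403106272 f [-0.423  0.344 -1.049]
toolx ang-base 179.9595690912439 y [ 0.  0. -1.]
```

View pics/wrist3.png

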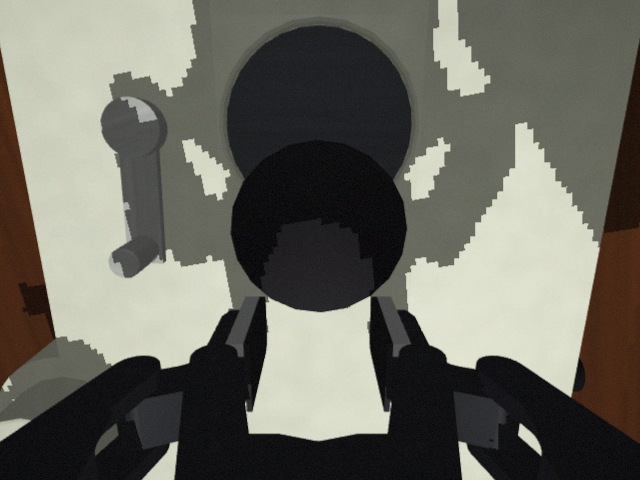

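The plate, centred at (319,226), is cradled and exactly in line with the recess at (319,118). I push the last 34 mm slowly.

Call:
move_arm:
  hand: [0.1,0.1,0.1,0.1,0.1]
  linear:
    - [0,0,0.06]
    - [0,0,0.12]
    - [0,0,0.18]
    - [0,0,0.23]
    - [0,0,0.27]
  turn: [0,0,0,0,0]

```text
time: 6.85
ee_pos: [529.4, 32.4, 40.1]
eef_rot: [-0.189, -2.129, 2.129]
ft_force: [-0.2, 0.3, -0.2]
finger_gap: 38.5
```

Call:
move_arm:
  hand: [0.1,0.1,0.1,0.1,0.1]
  linear:
    - [0,0,0.02]
    - [0,0,0.04]
    - [0,0,0.06]
    - [0,0,0.07]
    - [0,0,0.07]
  turn: [0,0,0,0,0]

```text
time: 7.35
ee_pos: [528.2, 25.9, 40.0]
eef_rot: [-0.189, -2.129, 2.129]
ft_force: [0.8, 0.5, 0.3]
finger_gap: 38.5
```

Run:
```python
from h import *
st(); snap('wrist','wrist4')
```

```text
t 7.35 pos [528.177  25.85   40.027] base [-0.003 35.098] gap 38.47806486442074 f [0.813 0.465 0.328]
toolx ang-base 180.0016224929545 y [-0. -0. -1.]
```

View pics/wrist4.png

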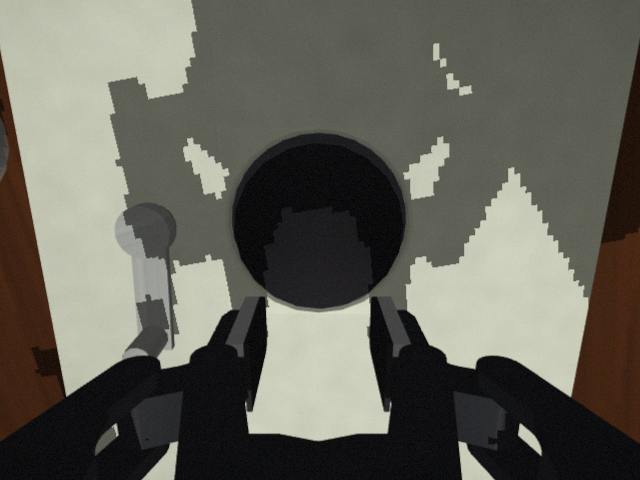

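The plate, at (319,222), now sits inside the recess ring with a thin gap at its far side. I nudge 2 mm more, back off a little, and check flatness from depth.

Call:
move_arm:
  hand: [0.1,0.1,0.1,0.1,0.1]
  linear:
    - [0,0,0.01]
    - [0,0,0.02]
    - [0,0,0.02]
    - [0,0,-0.1]
    - [0,-0.1,-0.2]
  turn: [0,0,0,0,0]

```text
time: 7.9
ee_pos: [531.0, 46.1, 49.0]
eef_rot: [-0.186, -2.127, 2.128]
ft_force: [-0.8, -0.2, -0.5]
finger_gap: 38.4
```

Call:
move_arm:
  hand: [0.1,0.1,0.1,0.1,0.1]
  linear:
    - [0,-0.4,-0.1]
    - [0,-0.8,-0.1]
    - [0,-0.8,-0.1]
    - [0,-0.8,-0.1]
    - [0,-0.8,-0.1]
  turn: [0,0,0,0,0]

```text
time: 8.4
ee_pos: [533.1, 55.9, 129.4]
eef_rot: [-0.187, -2.129, 2.129]
ft_force: [-1.0, 0.2, -0.2]
finger_gap: 38.3
```

Run:
```python
from h import *
st(); 
for cam in('wrist',):
  Ws=[]
  for i in range(4): s=snap(cam,'wrist5');Ws.append(world(s))
  W=np.nanmedian(Ws,0)
  B=(W[...,:2]-REC)@RB;r=np.hypot(B[...,0],B[...,1])
  fit=lambda m:np.linalg.lstsq(np.c_[B[m],np.ones(m.sum())],W[...,2][m],rcond=None)[0]
  g=cv2.cvtColor(s['frame'],cv2.COLOR_BGR2GRAY)
  m=(r<26)&np.isfinite(r);print(cam,'plate',fit(m),m.sum())
  m=(r>38)&(r<48)&(abs(W[...,2]-40)<8)&(B[...,0]<40);print('deck',fit(m),m.sum())
```

```text
t 8.4 pos [533.133  55.918 129.441] base [-0.419 65.569] gap 38.346782050719625 f [-0.955  0.171 -0.24 ]
toolx ang-base 180.0287653083391 y [-0.001  0.    -1.   ]
wrist plate [ 0.    -0.    41.078] 7626
deck [ 0.    0.   41.08] 8752
```

View pics/wrist5.png

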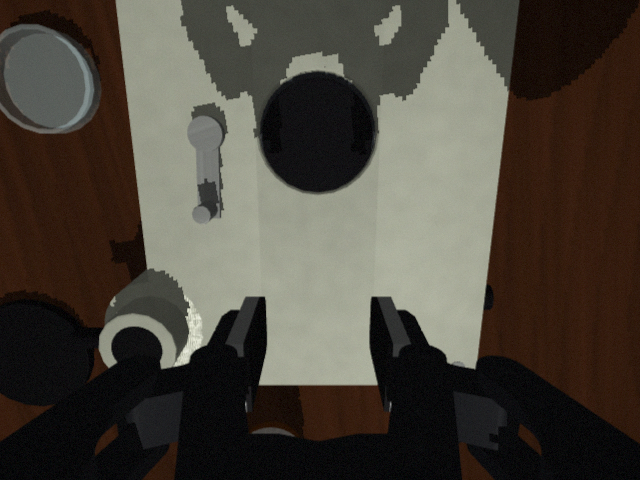

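Plate and deck fit to the same plane (tilt 0, height difference 0.0 mm), so the plate is seated. In the picture the hub is at (205,133) and the stud at (203,214), with the clip still out. Next I shut the fingers, turn 45° and go beside the stud.

Call:
move_arm:
  hand: [1,1,1,1,1]
  linear:
    - [-0.3,0,0]
    - [-0.6,0,0.03]
    - [-0.725,0,0.034]
    - [-0.725,0,0.034]
    - [-0.725,0,0.034]
  turn: [0.25,0.25,0.25,0.25,0.25]

```text
time: 9.1
ee_pos: [604.3, 38.9, 128.9]
eef_rot: [-0.836, -1.659, 1.662]
ft_force: [0.2, 0.3, 0.1]
finger_gap: 0.2
```

Run:
```python
from h import *
s=load('wrist')
for n,uv,z in(('stud',[203,214],62),('hub',[205,133],50),('plate',[318,132],40)):
    P=ray(s,[uv],z)[0,:2];print(n,RB.T@(P-REC))
o,M=st();print(shift(M,o,[72.1,62.2],54))
```

```text
stud [58.809 39.235]
hub [57.875 -0.84 ]
plate [-0.436 -1.112]
t 9.1 pos [604.315  38.949 128.869] base [72.639 61.398] gap 0.2038361102336962 f [0.182 0.263 0.059]
toolx ang-base 136.63569290300393 y [-0.002 -0.001 -1.   ]
[ 0.009  0.749 -0.004]
```

Call:
move_arm:
  hand: [1,1,1,1]
  linear:
    - [0,0.4,0]
    - [0.01,0.65,0]
    - [0.01,0.75,0]
    - [0.01,0.75,0]
  turn: [0,0,0,0]

```text
time: 9.5
ee_pos: [602.7, 39.7, 53.3]
eef_rot: [-0.83, -1.662, 1.667]
ft_force: [-0.1, -0.2, -0.0]
finger_gap: 0.0
```

Call:
move_arm:
  hand: [1,1,1,1,1]
  linear:
    - [0,0,0]
    - [0,0,0.08]
    - [0,0,0.16]
    - [0,0,0.24]
    - [0,0,0.32]
  turn: [0,0,0,0,0]

```text
time: 10.0
ee_pos: [580.9, 30.6, 57.4]
eef_rot: [-0.832, -1.688, 1.649]
ft_force: [1.9, 24.0, 1.4]
finger_gap: 0.0
```

Run:
```python
from h import *
o,M=st();print(shift(M,o,[25.1,15.2],54)); snap('wrist','wrist6')
```

```text
t 10.0 pos [580.939  30.586  57.374] base [51.101 49.05 ] gap 0.008672077507695202 f [ 1.853 24.001  1.365]
toolx ang-base 137.22531860056634 y [ 0.011  0.018 -1.   ]
[-0.039  0.025  0.426]
```

View pics/wrist6.png

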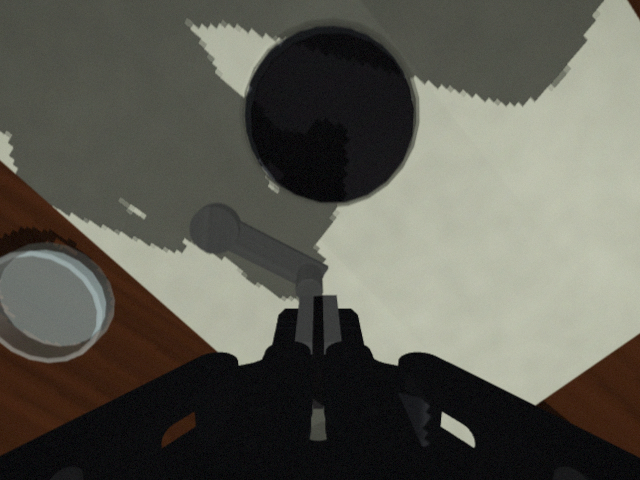

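The clip has turned slightly, but the stud at (310,280) is being pressed radially: 24 N in +y, with the TCP about 10 mm short in y. I back off, work out where the stud is, and then push along the tangent.

Call:
move_arm:
  hand: [1,1,1,1,1]
  linear:
    - [0,0,-0.1]
    - [0,0,-0.2]
    - [0,0,-0.3]
    - [0,0,-0.3]
    - [0,0,-0.3]
  turn: [0,0,0,0,0]

```text
time: 10.55
ee_pos: [602.0, 38.5, 54.6]
eef_rot: [-0.832, -1.664, 1.666]
ft_force: [0.7, -0.8, 0.1]
finger_gap: 0.2
```

Run:
```python
from h import *
s=load('wrist')
for n,uv,z in(('stud',[309,272],62),('hub',[214,228],50),('plate',[331,114],40)):
    P=ray(s,[uv],z)[0,:2];print(n,RB.T@(P-REC))
o,M=st(); s=snap('wrist','wrist7')
```

```text
stud [40.335 32.171]
hub [57.365 -1.268]
plate [-1.832 -1.362]
t 10.55 pos [602.03   38.544  54.608] base [70.461 60.598] gap 0.1851389149693305 f [ 0.671 -0.837  0.114]
toolx ang-base 137.0098741756574 y [-0.001 -0.001 -1.   ]
```

View pics/wrist7.png

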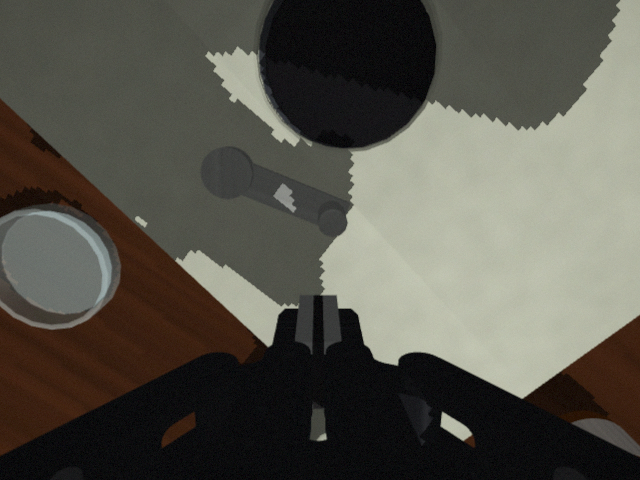

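Run:
```python
from h import *
s=load('wrist')
for n,uv,z in(('stud',[332,217],62),('hub',[227,171],50),('plate',[349,57],40),('tip',[318,300],54)):
    P=ray(s,[uv],z)[0,:2];b=RB.T@(P-REC);print(n,b,'angle',np.arctan2(b[1]+.8,b[0]-57.7)-(np.pi/2-.35))
```

```text
stud [40.074 34.4  ] angle 0.814241946077698
hub [57.349 -0.876] angle -4.149676632032666
plate [-0.282  0.316] angle 1.9015430823010928
tip [66.283 55.598] angle 0.19897324850354337
```

The stud is now at base (40, 34.6), joint about 0.83. The finger tips are narrow, about 14 mm, so the stud had caught on a corner. I realign square to the remaining chord, centred on the arc, and push slowly.

Call:
move_arm:
  hand: [1,1,1,1]
  linear:
    - [0.112,0,0.1]
    - [0.112,0,0.203]
    - [0.112,0,0.203]
    - [0.112,0,0.203]
  turn: [-0.059,-0.059,-0.059,-0.059]

```text
time: 11.0
ee_pos: [579.3, 35.5, 55.3]
eef_rot: [-0.697, -1.788, 1.787]
ft_force: [-0.6, 0.1, -0.3]
finger_gap: -0.2
```

Run:
```python
from h import *
o,M=st();print(shift(M,o,[24.2,15],54))
```

```text
t 11.0 pos [579.274  35.503  55.31 ] base [48.596 53.597] gap -0.1691128712192515 f [-0.595  0.09  -0.266]
toolx ang-base 147.56101623036457 y [ 0.  0. -1.]
[-0.001  0.013  0.457]
```

Call:
move_arm:
  hand: [1,1,1,1,1]
  linear:
    - [0,0.01,0.04]
    - [0,0.01,0.08]
    - [0,0.01,0.12]
    - [0,0.01,0.16]
    - [0,0.01,0.2]
  turn: [0,0,0,0,0]

```text
time: 11.5
ee_pos: [565.4, 20.7, 54.1]
eef_rot: [-0.695, -1.789, 1.789]
ft_force: [0.6, 2.2, 0.5]
finger_gap: -0.3
```

Call:
move_arm:
  hand: [1,1,1,1,1]
  linear:
    - [0,0,0.04]
    - [0,0,0.08]
    - [0,0,0.12]
    - [0,0,0.16]
    - [0,0,0.2]
  turn: [0,0,0,0,0]

```text
time: 12.0
ee_pos: [552.2, 5.8, 54.2]
eef_rot: [-0.696, -1.789, 1.789]
ft_force: [1.9, -0.8, 0.6]
finger_gap: 0.1
```

Run:
```python
from h import *
o,M=st();print(shift(M,o,[24.2,15],54));snap('wrist','wrist8')
```

```text
t 12.0 pos [552.204   5.802  54.238] base [27.179 19.593] gap 0.12172484182036745 f [ 1.943 -0.764  0.556]
toolx ang-base 147.65369059861612 y [ 0.001 -0.    -1.   ]
[0.001 0.002 0.055]
```

View pics/wrist8.png

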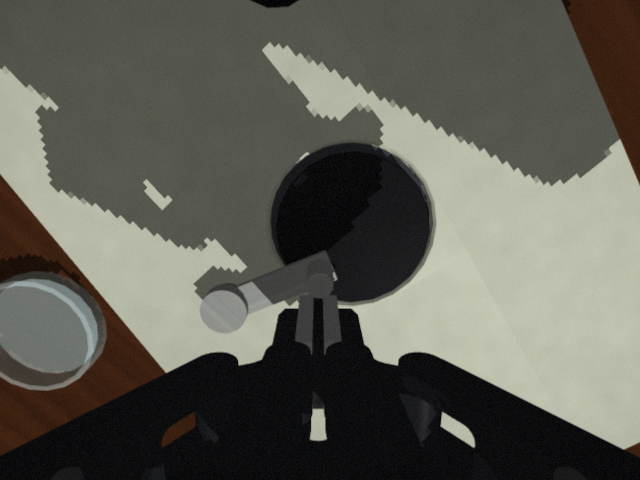

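The stud at (319,280) is centred on the finger face and the blade is over the plate. I push the rest of the way to the stop.

Call:
move_arm:
  hand: [1,1,1]
  linear:
    - [0,0,0.03]
    - [0,0,0.05]
    - [0,0,0.05]
  turn: [0,0,0]

```text
time: 12.35
ee_pos: [548.6, 2.4, 54.2]
eef_rot: [-0.695, -1.789, 1.789]
ft_force: [1.0, -0.0, 0.5]
finger_gap: -0.0
```

Call:
move_arm:
  hand: [1,1,1]
  linear:
    - [0,0,0.02]
    - [0,0,0.03]
    - [0,0,0.03]
  turn: [0,0,0]

```text
time: 12.65
ee_pos: [547.8, 1.4, 54.4]
eef_rot: [-0.697, -1.792, 1.787]
ft_force: [5.8, 3.0, -1.6]
finger_gap: 0.2
```

Run:
```python
from h import *
o,M=st()
```

```text
t 12.65 pos [547.789   1.38   54.391] base [23.611 14.464] gap 0.22447608229020002 f [ 5.799  2.96  -1.623]
toolx ang-base 147.6853455341951 y [ 0.003  0.002 -1.   ]
```

Force rises at the predicted stop position. I back off, lift clear and check.

Call:
move_arm:
  hand: [1,1,1,1,1]
  linear:
    - [0,0,-0.1]
    - [0,0,-0.25]
    - [0,-0.3,-0.4]
    - [0,-0.7,-0.5]
    - [0,-0.8,-0.5]
  turn: [0,0,0,0,0]

```text
time: 13.15
ee_pos: [583.2, 38.5, 138.7]
eef_rot: [-0.7, -1.793, 1.789]
ft_force: [-0.3, -0.2, -0.2]
finger_gap: -0.3
```

Call:
move_arm:
  hand: [1,1,1,1,1]
  linear:
    - [0,-0.2,-0.3]
    - [0,-0.3,-0.4]
    - [0,-0.3,-0.4]
    - [0,-0.3,-0.4]
    - [0,-0.3,-0.4]
  turn: [0,0,0,0,0]

```text
time: 13.65
ee_pos: [606.9, 66.5, 162.8]
eef_rot: [-0.694, -1.787, 1.789]
ft_force: [0.3, -0.6, -0.8]
finger_gap: -0.1
```

Run:
```python
from h import *
o,M=st();Ws=[]
for i in range(4): s=snap('wrist','wrist9');Ws.append(world(s))
W=np.nanmedian(Ws,0);B=(W[...,:2]-REC)@RB;r=np.hypot(B[...,0],B[...,1])
fit=lambda m:np.linalg.lstsq(np.c_[B[m],np.ones(m.sum())],W[...,2][m],rcond=None)[0]
print('plate',fit((r<26)&((abs(B[...,1])>12)|(B[...,0]<8))&(B[...,0]<15)&(abs(W[...,2]-41)<2.5)),'deck',fit((r>38)&(r<48)&(abs(W[...,2]-40)<8)&(B[...,0]<35)))
m=(W[...,2]>54)&(W[...,2]<70)&(r<60);print('stud',np.median(B[m],0),m.sum())
t=snap('top','top9');g0=cv2.imread('pics/top0.png')
d=cv2.absdiff(t['frame'],g0).max(2)>60
for n,(u,v) in dict(eye=(456,314),bottle=(280,256),dish=(427,215)).items(): print(n,d[v-16:v+16,u-16:u+16].mean())
cv2.imwrite('pics/fin.png',np.vstack([s['frame'][:300],t['frame'][180:400]]))
```

```text
t 13.65 pos [606.859  66.454 162.811] base [70.3   88.922] gap -0.12990027191158593 f [ 0.273 -0.561 -0.8  ]
toolx ang-base 147.64586125694186 y [-0.002 -0.    -1.   ]
plate [ 0.001 -0.    41.058] deck [ 0.     0.    41.057]
stud [18.194 -0.184] 305
eye 0.0048828125
bottle 0.2763671875
dish 0.2431640625
```

View pics/fin.png

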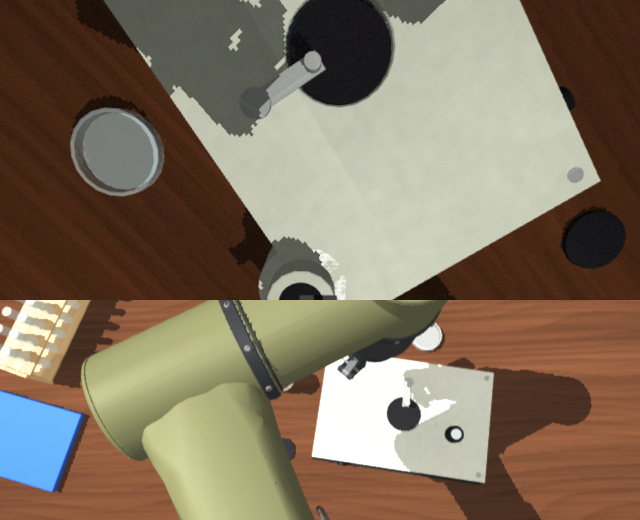

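The stud measures (18.2, −0.2) in base coordinates against (18, 0) at the stop. The plate is flush with the deck, and the arm is clear and touching nothing. I hand in.

```bash
python3 -c "
from workcell import robot
print(robot.sign_off())"
```

```text
the job is handed in; nothing more can be done
None
```

I pushed the plate into the recess with the half-open fingertips, then pushed the clip by its stud to its stop, backed off and handed in. It took about 14 s of the 45 s allowed. Hand-in gives no verdict, so I don't know the official result.

**Last checks:**
- **Plate:** its top fits the same plane as the deck (41.06 mm for both, tilt about 0.001 rad). That means it lies flat at the bottom of the recess. The last centre measurement, taken before the final clip push, was about 0.4 mm from the recess centre.
- **Clip:** the stud is at (18.2, −0.2) mm in the base frame, against (18, 0) at the stop, so the joint is at about 1.92 rad.
- **Robot:** clear of everything, with only noise on the force reading.
- **Eyepiece:** the top view around it is unchanged from the start.

**What went wrong or was not confirmed:**
- **First clip push:** the stud caught on a finger corner at about 24 N, because the shut tips are narrower than I had assumed. I backed off, realigned and pushed again; the force then stayed low until it rose to about 6 N at the stop.
- **Bottle and dish:** the top-view comparison could not confirm either, because the arm covered them. Nothing I did went near them, and the dish looked undisturbed in the wrist view. The bottle was not seen again at the end.

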